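# Mesh a splined yoke with a gearbox shaft

### The job

Fit the splined yoke onto the gearbox's upright splined shaft: the teeth will not line up at first, so rest it lightly on the shaft and rock it to and fro until they mesh, then push it gently, never forcing it, fully home against the shoulder. Then turn the yoke, and the shaft with it, until the line through the pin holes of its two ears runs along the long side of the gearbox, and let go. Leave everything else on the bench alone.

Things in the scene. Friction and masses are not known exactly. Their poses are not given: they have to be found in the camera images.
- yoke_center (a point): Splined yoke: loose plain steel fork, 74 mm tall, 0.3 to 0.45 kg, standing upright, fork up, on a round barrel (48 mm across, 36 mm high). This point: its centre, on the bore axis, 37 mm above its underside. z up along the bore; y through the pin holes of both ears.
- yoke_ears (a point): Best grip of the yoke: midway between its ears, 56 mm above its underside, on its axis. The two upright ears (30 mm wide along the yoke's x, 10 mm thick, rounded tops) stand opposite each other along the yoke's y; their flat outer faces are 48 mm apart, flush with the barrel. Grip across them along y.
- yoke_bore (a point): Centre of the yoke's flat underside, the mouth of its bore, axes as the yoke's. The bore goes right through; six inward teeth 5.5 mm wide, tips 12.5 mm from the axis, grooves 18.5 mm; the first tooth is 30 degrees from the yoke's x, then one every 60 degrees.
- gearbox: Grey gearbox fixed to the worktop: base plate 130 mm long (its y) by 100 mm wide (its x), housing 108x78 mm, 51 mm high, an upright splined steel shaft in the middle of its top. Origin: centre of its underside, on the shaft axis; y along the long side, z up. More than 80 N between yoke and gearbox or shaft does harm; 5 to 15 N is enough.
- shaft_seat (a point): Centre of the top of the shoulder (46 mm across) at the foot of the shaft, 64 mm above the worktop, on the shaft axis; axes as the gearbox's, not the teeth's. Fully home, the yoke's underside sits on it. The shaft is stiff (0.18 N m turns it) but turns endlessly both ways through the meshed yoke and stays where it is left.
- shaft_tip (a point): Top of the shaft, 36 mm above the shoulder, on its axis; axes as the gearbox's. From the top: a smooth 8 mm high cone (radius 7.5 to 11 mm) that centres the bore, then six teeth 28 mm long, 5.5 mm wide, tips 17 mm from the axis, core 11 mm. Teeth on teeth, the yoke's underside stops 28 mm above the shoulder.
- shaft_teeth (a point): Middle of the toothed length, 14 mm above the shoulder; axes as the gearbox's. The teeth's angle is unknown, differs every time, and never lets a yoke mesh whose pin holes already lie along the gearbox's long side. They mesh every 60 degrees with about 5 degrees of play each way; then the yoke slides down almost freely.
- screw_tin: Bystander, to be left alone: open round tin of screws, 74 mm across, 34 high.
- pencil: Bystander, to be left alone: pencil, 165 mm long, 8 thick.
- oil_stone: Bystander, to be left alone: sharpening stone on its wooden board, 190x64x36 mm.
- glue_bottle: Bystander, to be left alone: glue bottle with a nozzle, 63 mm across, 188 high.
- block_plane: Bystander, to be left alone: small metal block plane, 155x46x58 mm.
- try_square: Bystander, to be left alone: try square, 192x115x17 mm.
- tape_roll: Bystander, to be left alone: roll of tape, 96 mm across, 25 high.
Mind the look-alikes: they are no part of the job. Of the things shaped like the part that bears yoke_center, the bare steel one is meant.

How it is judged:
By the outcome, as a careful person would: the job done as asked, in the order asked, and still so for the second after the job is handed in, with the robot touching nothing.
It also fails if it takes over 64 s, if anything falls off the work surface, if the arm or the gripper's body presses on something with over 40 N, if the wrist force passes 120 N, or if a joint passes its speed limit or range.

### The arm

A 7-joint arm with a two-finger parallel gripper is mounted at the origin on the work surface; the furniture and walls round the work are solid. World frame = base frame: x ahead of the robot, y to its left, z up, the work surface at z = 0. Lengths are in mm, angles in rad, forces in N, time in s.
With the tool pointing down it reaches from about 400 to 875 mm from the base axis. Payload 4.4 kg.
Tool frame: the origin (TCP) lies on the centre line of the jaws, within the pads' length; the fingertips stand 11 mm ahead of it and the grasp point (between the pads) lies 8 mm behind it (ctrl.tips_ahead is the distance from the TCP to the fingertips, in mm); z points along the fingers, y is the line along which they close (so a half turn about z gives the same grasp; the last joint's range is limited). The gripper opens to 85 mm and grips with 20 to 120 N. Pads are 22 mm wide; open, the fingers measure 114 mm over their backs; the gripper's body (76 mm by 85 mm) begins 54 mm behind the grasp point. The pads swing forward as they close: fully open they stand 13 mm farther back than shut.
Start: joints at [1.172, 0.628, 0.038, 1.517, -0.027, 0.996, -0.02], TCP at [212.378, -614.34, 212.213] pointing down, gripper open.
Joint ranges: [-3.06, 3.06], [-0.37, 2.12], [-1.25, 1.32], [0.18, 2.47], [-1.1, 4.24], [0.23, 1.98], [-2.94, 2.94]. Speed limits (rad/s): [2.57, 2.57, 3.14, 3.14, 3.14, 3.14, 3.14].

### API

Orientations are given as [roll, pitch, yaw] about the fixed x, y, z axes, in that order (R = Rz(yaw) Ry(pitch) Rx(roll)).
In Python, from cell import ctrl, eyes, job gives the robot as it stands. The module is installed in compiled form; this text tells all that it offers.
- The arm moves only by the tool carry_out, never from a script. Its argument "moves" is a list of rows, each an object of numbers: "tx", "ty", "tz": the shift along the tool's x, y, z as a fraction of full scale; "twist": the turn about the tool's z as a fraction of full scale; "fingers": the opening, from 0 (shut) to 1 (fully open). In form: [{"tx": .., "ty": .., "tz": .., "twist": .., "fingers": ..}, ...]. A call has 1 to 12 rows; each row shifts and turns the commanded pose from where the row before left it, along the tool's axes as they then stand; what a row does not reach is not made up. Full scale, the value 1, is 0.3 m for a shift and pi rad for a turn. A row lasts 1/8 s, in which the tool goes at most 62.5 mm and 10.7 degrees, less where a joint would pass 70% of its speed; a pose out of reach is approached as far as the arm can. A call with a number of a shift or a turn outside -1 to 1 is refused whole. A call with a gripper value outside its range is refused whole. The fingers move at their own pace and stop on an object; the grip force is fixed at half the most. Time passes only in rows, so rows that do not move let the fingers close. It gives the time, the measured TCP pose, the force, the opening and the grip force at its end, in the units of the state.
- ctrl.read_state(): the state, without advancing time (a new reading comes with each control period).
- eyes.get_image(name): name is "side" or "top"; returns a dict with "color" (400x640x3 uint8, blue, green, red), "fovy" (degrees; the focal length in pixels is half the picture's height over the tangent of half this angle, whatever the lens; pixels are square), "cx", "cy" (the principal point, pixels), "world_from_camera" (4x4, takes a point from camera to world coordinates). Camera axes: x right, y up, looking along -z (the intrinsics and any distortion apply to the point x, -y, -z); pixel columns grow to the right and rows downward; lengths in mm; the calibration is good to about 2 mm. A picture is of the moment at which its call begins. There is no depth.
- job.finish_job(): hands the job in; it is judged then, once.
The state is a dict: "clock": time; "qpos": joint angles; "qd": joint speeds; "tau": joint torques, N m; "eef_pos": TCP position; "tool_rot": TCP orientation; "force": force on the tool from outside, world axes, zero at the start; "torque": the same for the moment, N m; "width": finger opening in mm; "gripper_force": force on a finger pad.
Only numpy, scipy, OpenCV 4.12 (cv2) and the standard library are available. Lean on these libraries where they do the work, as an engineer would, in place of code of your own. Each camera call takes 0.05 s, during which the arm holds its last target. There are 200 camera calls.

## Working session

There is one attempt and no reset: what is moved stays moved. The work goes in short steps, Python scripts to look and compute and a tool call to move; the robot and the scene stay as the last step left them, time stands still between calls to the robot, and variables do not carry over. Pictures are saved under pics/ and viewed, at most 10 in all, crops included, and the job is handed in when it is done.

Besides the shell and the picture viewer there is one more tool, called after "Call:" as a command line: name --argument value ..., lists and objects as JSON in quotes. carry_out: Moves the arm, as the interface text tells. Its arguments: {"type":"object","properties":{"moves":{"type":"array","items":{"type":"object","properties":{"tx":{"type":"number","minimum":-1,"maximum":1},"ty":{"type":"number","minimum":-1,"maximum":1},"tz":{"type":"number","minimum":-1,"maximum":1},"twist":{"type":"number","minimum":-1,"maximum":1},"fingers":{"type":"number"}}}}},"required":["moves"]}

```bash
mkdir -p pics; cat > h.py <<'E'
import numpy as np, cv2
from cell import ctrl, eyes, job
def cam(n):
    d=eyes.get_image(n); c=d["color"]; f=c.shape[0]/2/np.tan(np.radians(d["fovy"])/2)
    return c,f,d["cx"],d["cy"],np.array(d["world_from_camera"]),d
def ray(C,u,v):
    _,f,cx,cy,T,_=C
    r=T[:3,:3]@np.array([(u-cx)/f,-(v-cy)/f,-1.0]); return T[:3,3],r
def atz(C,u,v,z):
    o,r=ray(C,u,v); return o+r*(z-o[2])/r[2]
def proj(C,p):
    _,f,cx,cy,T,_=C
    q=T[:3,:3].T@(np.array(p)-T[:3,3]); return np.array([cx+f*q[0]/-q[2], cy-f*q[1]/-q[2]])
def tri(A,ua,B,ub):
    o1,r1=ray(A,*ua);o2,r2=ray(B,*ub)
    s=np.linalg.lstsq(np.c_[r1,-r2],o2-o1,rcond=None)[0]
    a,b=o1+r1*s[0],o2+r2*s[1]; return (a+b)/2,np.linalg.norm(a-b)
E
python3 - <<'E'
from h import *
for n in("side","top"):
    C=cam(n); cv2.imwrite(f"pics/{n}0.png",C[0]); print(n,C[1:4],C[4].round(3).tolist(),{k:v for k,v in C[5].items() if k not in("color","world_from_camera")})
print(ctrl.read_state(), ctrl.tips_ahead)
E
```

```text
side (np.float64(434.1522929458251), 312.4055212485747, 204.64781553833853) [[-0.955, 0.185, -0.233, 88.317], [-0.297, -0.636, 0.712, 919.013], [-0.017, 0.749, 0.662, 1059.225], [0.0, 0.0, 0.0, 1.0]] {'fovy': 49.46800809308005, 'cx': 312.4055212485747, 'cy': 204.64781553833853}
top (np.float64(387.76773688566), 312.52311078459866, 196.9609248208612) [[0.015, 0.996, -0.083, 328.071], [-1.0, 0.013, -0.021, -149.329], [-0.02, 0.083, 0.996, 1547.095], [0.0, 0.0, 0.0, 1.0]] {'fovy': 54.566893411794105, 'cx': 312.52311078459866, 'cy': 196.9609248208612}
{'clock': 0.1, 'qpos': array([ 1.17221052,  0.62923486,  0.03846359,  1.51827548, -0.02701935,
        0.99630803, -0.0199859 ]), 'qd': array([-0.00051837, -0.00050298, -0.00061857, -0.00141837,  0.00104814,
       -0.00157168,  0.00032362]), 'tau': array([ 3.70988317e-03, -5.64538229e+01,  1.23028859e+00, -1.93976158e+01,
        1.11961717e-02,  5.37589513e-03, -5.45375926e-06]), 'eef_pos': array([ 212.16839324, -613.76516421,  211.39119048]), 'tool_rot': array([-3.13988529e+00,  1.12826104e-05,  3.32773982e-01]), 'force': array([-1.0801855 ,  0.56920537, -0.12756638]), 'torque': array([0.05407269, 0.0331062 , 0.01081865]), 'gripper_force': 0.0, 'width': 85.26852742621662} 11.0
```

View pics/side0.png

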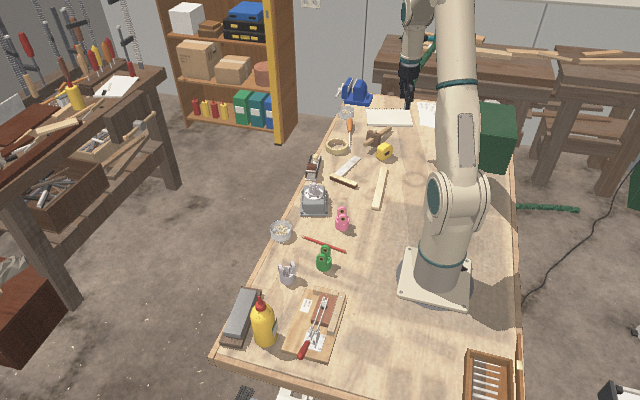

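View pics/top0.png

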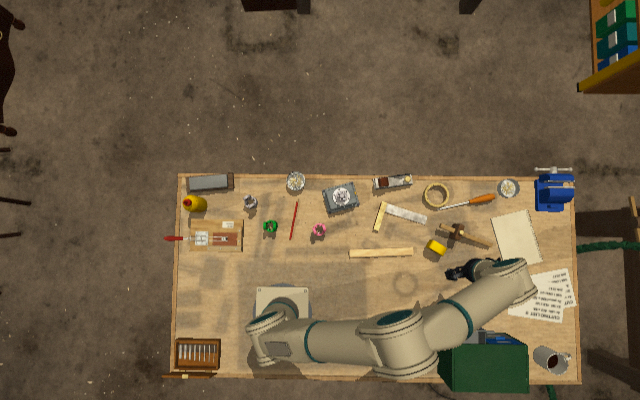

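Fork-shaped candidates:
- **Bare grey steel:** side (288,273), top (250,202).
- **Green:** side (324,258), top (270,227).
- **Pink:** side (342,218), top (319,231).

I choose the bare grey one. The gearbox is at side (314,198), top (341,197). I'll check both in one close crop sheet.

```bash
python3 - <<'E'
from h import *
S=cv2.imread("pics/side0.png");T=cv2.imread("pics/top0.png")
def crop(I,u,v,w,h,k):
    return cv2.resize(I[v-h//2:v-h//2+h,u-w//2:u-w//2+w],None,fx=k,fy=k,interpolation=cv2.INTER_CUBIC)
a=np.hstack([crop(S,288,273,40,40,7),crop(T,250,202,40,40,7)])
b=np.hstack([crop(S,314,200,40,40,7),crop(T,341,197,40,40,7)])
cv2.imwrite("pics/sheet.png",np.vstack([a,b]))
E
```

```text
(no output)
```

View pics/sheet.png

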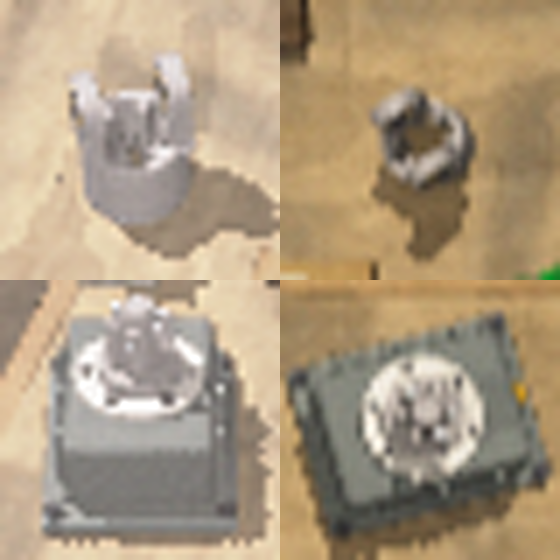

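The crop confirms it: a bare steel fork, upright, with ear tops near side (280,265) and (293,262) and top (247,196) and (252,206). The gearbox's long side runs up to the right in the top view. Next I fit silhouettes in both views, leaving height free.

```bash
cat > fit.py <<'E'
from h import *
from scipy.optimize import minimize
K=8
def cyl(r,z0,z1,r2=None,n=40):
    a=np.linspace(0,2*np.pi,n,endpoint=False); c=np.c_[np.cos(a),np.sin(a)]
    return np.vstack([np.c_[c*r,np.full(n,z0)],np.c_[c*(r2 or r),np.full(n,z1)]])
def box(x0,x1,y0,y1,z0,z1): return np.array([[x,y,z] for x in(x0,x1) for y in(y0,y1) for z in(z0,z1)],float)
def ear(s):
    a=np.linspace(0,np.pi,15); p=[(15,30),(-15,30)]+[(15*np.cos(t),59+15*np.sin(t)) for t in a]
    return np.array([[x,y*s,z] for x,z in p for y in(14,24)],float)
YOKE=[cyl(24,0,36),ear(1),ear(-1)]
GEAR=[box(-50,50,-65,65,0,10),box(-39,39,-54,54,0,51),cyl(23,51,64),cyl(17,64,92),cyl(11,92,100,7.5)]
def mask(C,parts,p,o,w,h):
    x,y,z,t=p; R=np.array([[np.cos(t),-np.sin(t),0],[np.sin(t),np.cos(t),0],[0,0,1]])
    m=np.zeros((h*K,w*K),np.uint8)
    for q in parts:
        u=np.array([proj(C,v) for v in q@R.T+[x,y,z]])
        hu=cv2.convexHull(((u-o+.5)*K*16).astype(np.int32)); cv2.fillConvexPoly(m,hu,255,shift=4)
    return cv2.resize(m,(w,h),interpolation=cv2.INTER_AREA)/255.
def seg(C,o,w,h,lo,hi):
    c=C[0][o[1]:o[1]+h,o[0]:o[0]+w].astype(float)
    s=(c.max(2)-c.min(2))/(c.max(2)+1)
    return np.clip((hi-s)/(hi-lo),0,1)
E
python3 - <<'E'
from fit import *
S,T=cam("side"),cam("top")
def run(parts,cs,w,p0s,lo,hi):
    V=[(C,np.array(o)-w//2) for C,o in zip((S,T),cs)]
    G=[seg(C,o,w,w,lo,hi) for C,o in V]
    f=lambda p:sum(((mask(C,parts,(p[0],p[1],p[2],p[3]/30),o,w,w)-g)**2).sum() for (C,o),g in zip(V,G))
    best=min((minimize(f,p0,method="Nelder-Mead",options=dict(initial_simplex=np.vstack([p0]+[np.array(p0)+e for e in np.diag([8,8,8,8])]),xatol=.1,fatol=.01)) for p0 in p0s),key=lambda r:r.fun)
    p=best.x; p[3]/=30
    print(p.round(3),np.degrees(p[3]).round(1),best.fun, sum(g.sum() for g in G))
    return np.hstack([np.vstack([cv2.resize(x,None,fx=280/w,fy=280/w,interpolation=0) for x in(C[0][o[1]:o[1]+w,o[0]:o[0]+w]/255.,np.dstack([g,mask(C,parts,p,o,w,w),g]))]) for (C,o),g in zip(V,G)])
y0,d=tri(S,(288,273),T,(250,202));print("yoke mid",y0,d)
g0,d2=tri(S,(313.7,183.6),T,(342.1,195.6));print("tip",g0,d2)
A=run(YOKE,((288,273),(250,202)),36,[[y0[0],y0[1],0,30*t] for t in(.4,1.2,2.0,2.8)],.2,.35)
B=run(GEAR,((314,200),(341,197)),50,[[g0[0],g0[1],0,30*t] for t in(-1.2,-1.5,-1.9)],.2,.35)
cv2.imwrite("pics/fit0.png",(cv2.resize(np.hstack([A,B]),(800,400))*255).astype(np.uint8))
E
```

```text
yoke mid [430.96725997 129.31260852  25.46375633] 0.8498988713496026
tip [ 456.72516315 -229.30686171   93.17461989] 2.508147129531668
[433.92  129.647  -3.068   2.454] 140.6 527.3853243443599 1143.6868930821645
[ 456.667 -225.868   -3.965   -1.673] -95.8 1137.8110681396643 2805.624998184392
```

View pics/fit0.png

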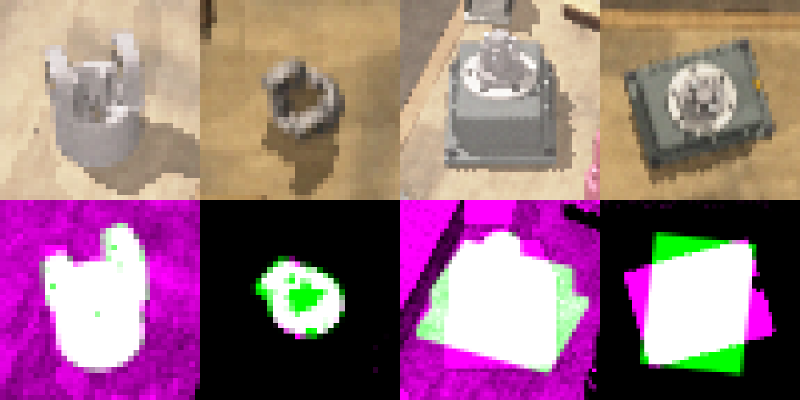

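The yoke fit looks right in both views. The gearbox fit is off in yaw: the picture gives about -73°, but the side-view segmentation picked up the bench. I'll redo it with per-view thresholds.

```bash
python3 - <<'E'
from fit import *
S,T=cam("side"),cam("top")
def sat(C,o,w):
    c=C[0][o[1]:o[1]+w,o[0]:o[0]+w].astype(float); return ((c.max(2)-c.min(2))/(c.max(2)+1)*255).astype(np.uint8)
out=[]
def run(name,parts,cs,ws,p0s):
    V=[(C,np.array(o)-w//2,w) for C,o,w in zip((S,T),cs,ws)]
    G=[]
    for C,o,w in V:
        s=sat(C,o,w); t,_=cv2.threshold(s,0,255,cv2.THRESH_OTSU); G.append(np.clip((t+15-s.astype(float))/30,0,1)); 
        n,l=cv2.connectedComponents((G[-1]>.3).astype(np.uint8)); G[-1]*= l==l[w//2-2:w//2+3,w//2-2:w//2+3].max()
    f=lambda p:sum(((mask(C,parts,(p[0],p[1],p[2],p[3]/30),o,w,w)-g)**2).sum() for (C,o,w),g in zip(V,G))
    rs=[minimize(f,p0,method="Nelder-Mead",options=dict(initial_simplex=np.vstack([p0]+[np.array(p0)+e for e in np.diag([5,5,5,4])]),xatol=.1,fatol=.01)) for p0 in p0s]
    for r in rs: print(name,r.x[:3].round(1),np.degrees(r.x[3]/30).round(1),round(r.fun,1))
    p=min(rs,key=lambda r:r.fun).x.copy();p[3]/=30
    for (C,o,w),g in zip(V,G): out.append(np.vstack([cv2.resize(x,(200,200),interpolation=0) for x in(C[0][o[1]:o[1]+w,o[0]:o[0]+w]/255.,np.dstack([g,mask(C,parts,p,o,w,w),g]))]))
run("yoke",YOKE,((288,273),(250,202)),(32,30),[[431,129,0,30*t] for t in(.4,.9,1.4,1.9,2.4,2.9)])
GEAR.insert(3,cyl(32,51,56))
run("gear",GEAR,((313,199),(341,197)),(42,46),[[457,-228,0,30*t] for t in(-1.1,-1.27,-1.4)])
cv2.imwrite("pics/fit1.png",(np.hstack(out)*255).astype(np.uint8))
E
```

```text
yoke [434.2 129.9  -2.2] -60.0 49.0
yoke [434.2 130.   -1.9] 120.6 48.9
yoke [434.2 130.2  -1.7] 119.6 49.1
yoke [434.3 130.   -1.9] 120.5 48.7
yoke [434.2 129.9  -2.2] 119.9 49.0
yoke [434.3 129.8  -2.2] 119.4 48.9
gear [ 458.7 -226.9   -6.9] -53.2 527.0
gear [ 458.  -230.7  -10.4] -54.9 526.1
gear [ 458.5 -230.6  -12.3] -55.3 529.5
```

View pics/fit1.png

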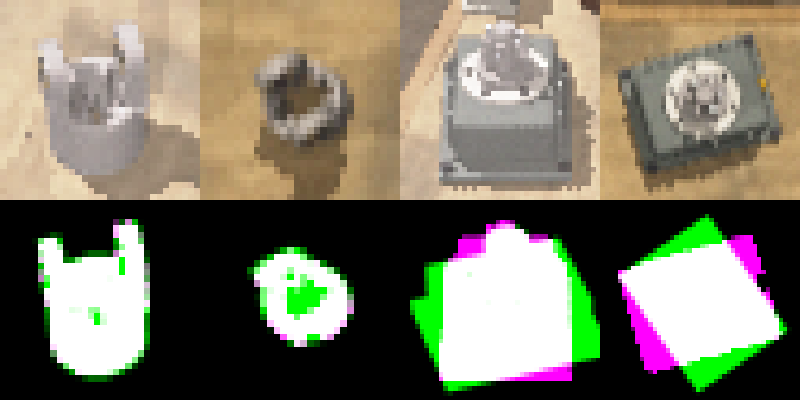

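The gearbox error is mine: yaw refers to its x axis, and the long side (its y) lies at about -73°, so yaw is about 17°. I'll refit from there.

```bash
python3 - <<'E'
from fit import *
S,T=cam("side"),cam("top")
GEAR.insert(3,cyl(32,51,56))
V=[];G=[]
for C,o,w in((S,(313,199),42),(T,(341,197),46)):
    o=np.array(o)-w//2; c=C[0][o[1]:o[1]+w,o[0]:o[0]+w].astype(float); s=((c.max(2)-c.min(2))/(c.max(2)+1)*255).astype(np.uint8)
    t,_=cv2.threshold(s,0,255,cv2.THRESH_OTSU); g=np.clip((t+15-s.astype(float))/30,0,1)
    n,l=cv2.connectedComponents((g>.3).astype(np.uint8)); g*=l==l[w//2,w//2]; V.append((C,o,w));G.append(g)
for sel in((0,1),(0,),(1,)):
    f=lambda p:sum(((mask(C,GEAR,(p[0],p[1],p[2] if len(sel)>1 else 0,p[3]/30),o,w,w)-g)**2).sum() for i,((C,o,w),g) in enumerate(zip(V,G)) if i in sel)
    for t in(.2,.4):
        p0=[457,-228,0,30*t]; r=minimize(f,p0,method="Nelder-Mead",options=dict(initial_simplex=np.vstack([p0]+[np.array(p0)+e for e in np.diag([5,5,5,4])]),xatol=.1,fatol=.01))
        print(sel,r.x[:3].round(1),np.degrees(r.x[3]/30).round(1),round(r.fun,1))
st=ctrl.read_state();print(st["eef_pos"],np.degrees(st["tool_rot"]))
for n,q in(("yoke",(434,130)),("gear",(457,-228))):print(n,np.hypot(*q))
E
```

```text
(0, 1) [ 457.8 -227.2   -1. ] 16.2 52.0
(0, 1) [ 457.1 -226.3    0.6] 16.3 51.6
(0,) [ 458.7 -225.9    0.5] 16.4 25.2
(0,) [ 458.6 -226.4    2.3] 16.8 25.1
(1,) [ 456.6 -226.4    2.2] 16.6 18.6
(1,) [ 456.5 -226.6    5.4] 16.4 18.6
[ 212.37122123 -614.24766241  212.07764806] [-1.79984971e+02 -2.95739291e-03  1.90694231e+01]
yoke 453.05187340965716
gear 510.71812186371454
```

Yoke: (434,130), ears along 30° (tool yaw 120°). Gearbox: (457.5,-226.6), yaw 16.3°. Both heights come out within about 2 mm of the worktop and both are within reach. I'll write a small planner that prints rows.

```bash
cat > plan.py <<'E'
from h import *
def plan(wps,start=None):
    """wps: (x,y,z,yawdeg,rows)"""
    s=ctrl.read_state()
    p,yaw=(np.array(s["eef_pos"],float),np.degrees(s["tool_rot"][2])) if start is None else (np.array(start[:3],float),start[3])
    for x,y,z,t,n in wps:
        t=yaw+(t-yaw+180)%360-180
        for k in range(n,0,-1):
            d=(np.array([x,y,z])-p)/k; a=np.radians(yaw); dy=(t-yaw)/k
            tx,ty=round((d[0]*np.cos(a)+d[1]*np.sin(a))/300,3),round((d[0]*np.sin(a)-d[1]*np.cos(a))/300,3)
            tz,tw=round(-d[2]/300,3),round(-dy/180,3)
            print(f'{{"tx":{tx},"ty":{ty},"tz":{tz},"twist":{tw}}}')
            p=p+300*np.array([tx*np.cos(a)+ty*np.sin(a),tx*np.sin(a)-ty*np.cos(a),-tz]); yaw-=tw*180
        print("->",p.round(1),round(yaw,1))
E
python3 -c "
from plan import *
plan([(457,-227,212,63,10),(434,130,212,120,9)])"
```

```text
{"tx":0.119,"ty":-0.095,"tz":0.0,"twist":-0.024}
{"tx":0.126,"ty":-0.086,"tz":0.0,"twist":-0.024}
{"tx":0.132,"ty":-0.076,"tz":0.0,"twist":-0.025}
{"tx":0.138,"ty":-0.066,"tz":0.0,"twist":-0.024}
{"tx":0.142,"ty":-0.055,"tz":0.0,"twist":-0.025}
{"tx":0.146,"ty":-0.044,"tz":0.0,"twist":-0.024}
{"tx":0.149,"ty":-0.033,"tz":0.0,"twist":-0.025}
{"tx":0.152,"ty":-0.021,"tz":0.0,"twist":-0.024}
{"tx":0.153,"ty":-0.009,"tz":0.0,"twist":-0.025}
{"tx":0.153,"ty":0.002,"tz":0.0,"twist":-0.024}
-> [ 457.  -226.9  212.1] 63.0
{"tx":0.114,"ty":-0.068,"tz":0.0,"twist":-0.035}
{"tx":0.121,"ty":-0.055,"tz":0.0,"twist":-0.035}
{"tx":0.126,"ty":-0.041,"tz":0.0,"twist":-0.035}
{"tx":0.13,"ty":-0.027,"tz":0.0,"twist":-0.035}
{"tx":0.132,"ty":-0.013,"tz":0.0,"twist":-0.035}
{"tx":0.132,"ty":0.002,"tz":0.0,"twist":-0.035}
{"tx":0.131,"ty":0.016,"tz":0.0,"twist":-0.036}
{"tx":0.128,"ty":0.031,"tz":0.0,"twist":-0.035}
{"tx":0.125,"ty":0.046,"tz":0.0,"twist":-0.036}
-> [434.1 130.1 212.1] 120.0
```

Call:
carry_out --moves '[{"tx":0.119,"ty":-0.095,"tz":0,"twist":-0.024,"fingers":1},{"tx":0.126,"ty":-0.086,"tz":0,"twist":-0.024,"fingers":1},{"tx":0.132,"ty":-0.076,"tz":0,"twist":-0.025,"fingers":1},{"tx":0.138,"ty":-0.066,"tz":0,"twist":-0.024,"fingers":1},{"tx":0.142,"ty":-0.055,"tz":0,"twist":-0.025,"fingers":1},{"tx":0.146,"ty":-0.044,"tz":0,"twist":-0.024,"fingers":1},{"tx":0.149,"ty":-0.033,"tz":0,"twist":-0.025,"fingers":1},{"tx":0.152,"ty":-0.021,"tz":0,"twist":-0.024,"fingers":1},{"tx":0.153,"ty":-0.009,"tz":0,"twist":-0.025,"fingers":1},{"tx":0.153,"ty":0.002,"tz":0,"twist":-0.024,"fingers":1}]'

```text
clock: 1.65
eef_pos: [457.8, -225.8, 212.5]
tool_rot: [3.141, 0.0, 1.102]
force: [-0.4, -0.0, 0.1]
width: 85.6
gripper_force: 0.0
```

Call:
carry_out --moves '[{"tx":0.114,"ty":-0.068,"tz":0,"twist":-0.035,"fingers":1},{"tx":0.121,"ty":-0.055,"tz":0,"twist":-0.035,"fingers":1},{"tx":0.126,"ty":-0.041,"tz":0,"twist":-0.035,"fingers":1},{"tx":0.13,"ty":-0.027,"tz":0,"twist":-0.035,"fingers":1},{"tx":0.132,"ty":-0.013,"tz":0,"twist":-0.035,"fingers":1},{"tx":0.132,"ty":0.002,"tz":0,"twist":-0.035,"fingers":1},{"tx":0.131,"ty":0.016,"tz":0,"twist":-0.036,"fingers":1},{"tx":0.128,"ty":0.031,"tz":0,"twist":-0.035,"fingers":1},{"tx":0.125,"ty":0.046,"tz":0,"twist":-0.036,"fingers":1},{"tx":0,"ty":0,"tz":0,"twist":0,"fingers":1}]'

```text
clock: 2.9
eef_pos: [434.0, 133.5, 212.7]
tool_rot: [3.139, -0.001, 2.101]
force: [0.1, -0.1, 0.6]
width: 85.9
gripper_force: 0.0
```

Call:
carry_out --moves '[{"ty":-0.01,"tz":0.12,"fingers":1},{"tz":0.13,"fingers":1},{"tz":0.12,"fingers":1},{"fingers":1}]'

```text
validation failed for argument at $.mo...
```

```bash
python3 - <<'E'
from h import *
S,T=cam("side"),cam("top"); s=ctrl.read_state(); print(s["eef_pos"],np.degrees(s["tool_rot"]))
def crop(C,p,w=60):
    u,v=proj(C,p).astype(int); print(u-w//2,v-w//2)
    return cv2.resize(C[0][v-w//2:v+w//2,u-w//2:u+w//2],None,fx=6.6,fy=6.6,interpolation=cv2.INTER_CUBIC)
cv2.imwrite("pics/pre.png",np.hstack([crop(S,(434,130,70)),crop(T,(434,130,70))]))
E
```

```text
[434.07910564 129.72884921 212.20909963] [-1.79979736e+02  2.82364866e-02  1.20034581e+02]
256 233
217 170
```

View pics/pre.png

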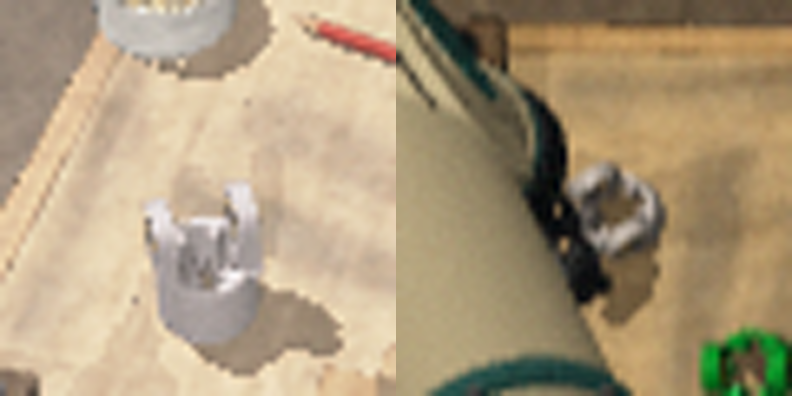

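The call was refused because every field is needed; the measured pose has settled on target. The crop shows the yoke clear, with ears at side ≈(280,264) and (292,262); the gripper is above it and shifted by parallax. Descending partway.

Call:
carry_out --moves '[{"tx":0,"ty":0,"tz":0.12,"twist":0,"fingers":1},{"tx":0,"ty":0,"tz":0.13,"twist":0,"fingers":1},{"tx":0,"ty":0,"tz":0.12,"twist":0,"fingers":1},{"tx":0,"ty":0,"tz":0,"twist":0,"fingers":1}]'

```text
clock: 3.5
eef_pos: [432.5, 127.9, 99.6]
tool_rot: [-3.136, -0.0, 2.093]
force: [0.4, -0.2, 0.2]
width: 85.0
gripper_force: 0.0
```

```bash
python3 - <<'E'
from h import *
S,T=cam("side"),cam("top"); s=ctrl.read_state(); print(s["eef_pos"],np.degrees(s["tool_rot"]))
def crop(C,p,w=60):
    u,v=proj(C,p).astype(int); print(u-w//2,v-w//2)
    return cv2.resize(C[0][v-w//2:v+w//2,u-w//2:u+w//2],None,fx=6.6,fy=6.6,interpolation=cv2.INTER_CUBIC)
cv2.imwrite("pics/pre2.png",np.hstack([crop(S,(434,130,80)),crop(T,(434,130,80))]))
E
```

```text
[434.59898739 129.4176344  101.83522492] [1.79988807e+02 2.84951329e-02 1.19961941e+02]
255 231
217 170
```

View pics/pre2.png

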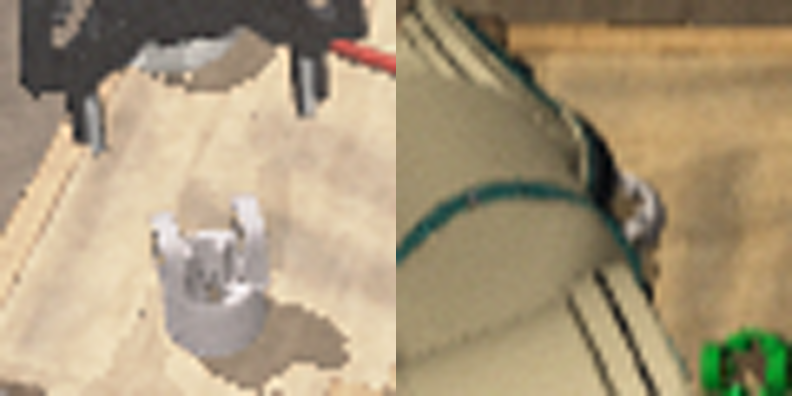

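The side view shows the fingertips straddling the ears: tips at (269,254) and (302,248), midpoint u≈285, matching the ears' midpoint u≈286. Going down and closing.

Call:
carry_out --moves '[{"tx":0,"ty":0,"tz":0.06,"twist":0,"fingers":1},{"tx":0,"ty":0,"tz":0.06,"twist":0,"fingers":1},{"tx":0,"ty":0,"tz":0.055,"twist":0,"fingers":1},{"tx":0,"ty":0,"tz":0,"twist":0,"fingers":1},{"tx":0,"ty":0,"tz":0,"twist":0,"fingers":0.3},{"tx":0,"ty":0,"tz":0,"twist":0,"fingers":0.3},{"tx":0,"ty":0,"tz":0,"twist":0,"fingers":0.3},{"tx":0,"ty":0,"tz":0,"twist":0,"fingers":0.3},{"tx":0,"ty":0,"tz":0,"twist":0,"fingers":0.3},{"tx":0,"ty":0,"tz":0,"twist":0,"fingers":0.3}]'

```text
clock: 4.85
eef_pos: [434.4, 129.7, 50.2]
tool_rot: [3.141, 0.001, 2.095]
force: [-2.9, -1.9, 13.9]
width: 43.9
gripper_force: 59.2
```

```bash
python3 -c "
from plan import *
s=ctrl.read_state();print(s['eef_pos'],np.degrees(s['tool_rot']),s['width'],s['gripper_force'],s['force'],s['torque'])"
```

```text
[434.36325274 129.68795986  50.16805108] [1.79948528e+02 7.85693542e-02 1.20033871e+02] 43.88125902942067 59.23137880163267 [-2.85037241 -1.91457996 13.91176082] [-0.25349252  0.48384849  0.01623336]
```

The width is 43.9 mm where 48 was expected, with 14 N upward force, so I'll look before lifting.

```bash
python3 - <<'E'
from h import *
S,T=cam("side"),cam("top")
def crop(C,p,w=50):
    u,v=proj(C,p).astype(int); print(u-w//2,v-w//2)
    return cv2.resize(C[0][v-w//2:v+w//2,u-w//2:u+w//2],None,fx=8,fy=8,interpolation=cv2.INTER_CUBIC)
cv2.imwrite("pics/grip.png",np.hstack([crop(S,(434,130,60)),crop(T,(434,130,60))]))
E
```

```text
261 240
223 175
```

View pics/grip.png

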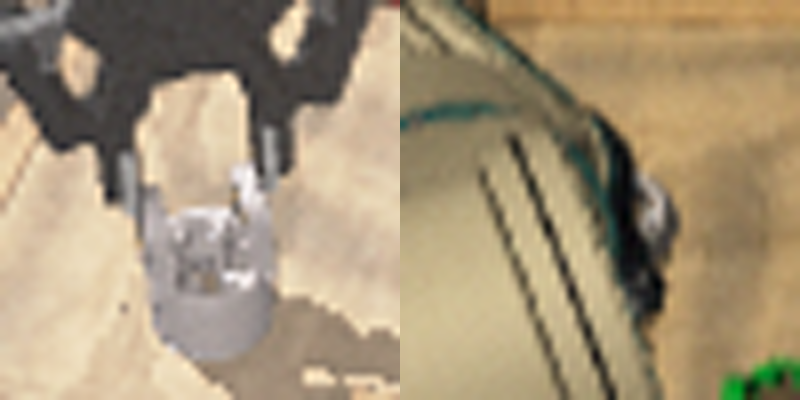

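Both pads sit flat on the ears' outer faces, upper half, and the yoke is upright. The 4 mm is likely pad compliance. Lifting.

Call:
carry_out --moves '[{"tx":0,"ty":0,"tz":-0.02,"twist":0,"fingers":0.3},{"tx":0,"ty":0,"tz":-0.04,"twist":0,"fingers":0.3},{"tx":0,"ty":0,"tz":-0.1,"twist":0,"fingers":0.3},{"tx":0,"ty":0,"tz":-0.15,"twist":0,"fingers":0.3},{"tx":0,"ty":0,"tz":-0.15,"twist":0,"fingers":0.3},{"tx":0,"ty":0,"tz":0,"twist":0,"fingers":0.3}]'

```text
clock: 5.7
eef_pos: [436.2, 130.9, 189.8]
tool_rot: [3.135, 0.002, 2.095]
force: [1.6, 0.2, -5.0]
width: 43.2
gripper_force: 62.2
```

```bash
python3 -c "
from plan import *
s=ctrl.read_state();print(s['eef_pos'],np.degrees(s['tool_rot']),s['width'],s['gripper_force'],s['force'],s['torque'])
plan([(457.5,-226.6,188,46,11)],start=(434.4,129.7,188,120))"
```

```text
[436.20779614 130.93150098 189.81536994] [1.79596803e+02 8.86001123e-02 1.20015254e+02] 43.20977137358389 62.19051699154079 [ 1.62355284  0.16401325 -5.00310577] [-0.0407809  -0.08701604 -0.03741893]
{"tx":-0.097,"ty":-0.048,"tz":-0.0,"twist":0.037}
{"tx":-0.102,"ty":-0.036,"tz":-0.0,"twist":0.037}
{"tx":-0.105,"ty":-0.024,"tz":-0.0,"twist":0.037}
{"tx":-0.108,"ty":-0.012,"tz":-0.0,"twist":0.038}
{"tx":-0.108,"ty":0.001,"tz":-0.0,"twist":0.037}
{"tx":-0.107,"ty":0.013,"tz":-0.0,"twist":0.038}
{"tx":-0.105,"ty":0.026,"tz":-0.0,"twist":0.037}
{"tx":-0.101,"ty":0.038,"tz":-0.0,"twist":0.038}
{"tx":-0.096,"ty":0.05,"tz":-0.0,"twist":0.037}
{"tx":-0.09,"ty":0.061,"tz":-0.0,"twist":0.038}
{"tx":-0.082,"ty":0.072,"tz":-0.0,"twist":0.037}
-> [ 457.5 -226.8  188. ] 46.0
```

Call:
carry_out --moves '[{"tx":-0.097,"ty":-0.048,"tz":0,"twist":0.037,"fingers":0.3},{"tx":-0.102,"ty":-0.036,"tz":0,"twist":0.037,"fingers":0.3},{"tx":-0.105,"ty":-0.024,"tz":0,"twist":0.037,"fingers":0.3},{"tx":-0.108,"ty":-0.012,"tz":0,"twist":0.038,"fingers":0.3},{"tx":-0.108,"ty":0.001,"tz":0,"twist":0.037,"fingers":0.3},{"tx":-0.107,"ty":0.013,"tz":0,"twist":0.038,"fingers":0.3},{"tx":-0.105,"ty":0.026,"tz":0,"twist":0.037,"fingers":0.3},{"tx":-0.101,"ty":0.038,"tz":0,"twist":0.038,"fingers":0.3},{"tx":-0.096,"ty":0.05,"tz":0,"twist":0.037,"fingers":0.3},{"tx":-0.09,"ty":0.061,"tz":0,"twist":0.038,"fingers":0.3},{"tx":-0.082,"ty":0.072,"tz":0,"twist":0.037,"fingers":0.3},{"tx":0,"ty":0,"tz":0,"twist":0,"fingers":0.3}]'

```text
clock: 7.2
eef_pos: [457.0, -230.6, 186.2]
tool_rot: [3.141, 0.002, 0.796]
force: [-0.3, 0.3, -4.7]
width: 43.5
gripper_force: 62.6
```

Call:
carry_out --moves '[{"tx":0,"ty":0,"tz":0.06,"twist":0,"fingers":0.3},{"tx":0,"ty":0,"tz":0.03,"twist":0,"fingers":0.3},{"tx":0,"ty":0,"tz":0,"twist":0,"fingers":0.3},{"tx":0,"ty":0,"tz":0,"twist":0,"fingers":0.3}]'

```text
clock: 7.7
eef_pos: [457.9, -226.3, 160.0]
tool_rot: [3.141, -0.0, 0.804]
force: [0.6, -0.7, -3.8]
width: 43.5
gripper_force: 62.2
```

```bash
python3 - <<'E'
from h import *
S,T=cam("side"),cam("top"); s=ctrl.read_state(); print(s["eef_pos"],np.degrees(s["tool_rot"]),s["width"],s["force"],s["torque"])
def crop(C,p,w=50):
    u,v=proj(C,p).astype(int); print(u-w//2,v-w//2)
    return cv2.resize(C[0][v-w//2:v+w//2,u-w//2:u+w//2],None,fx=8,fy=8,interpolation=cv2.INTER_CUBIC)
cv2.imwrite("pics/over.png",np.hstack([crop(S,(457,-226,120)),crop(T,(457,-226,120))]))
for z in(64,100,112,186):print(z,proj(S,(457.5,-226.6,z)))
E
```

```text
[ 457.9297637  -226.46774593  160.23687786] [ 1.79943983e+02 -2.36089984e-02  4.60709774e+01] 43.43816177317785 [-0.56785398  0.72028733 -3.31168472] [ 0.01920128  0.0116206  -0.02705199]
288 153
316 169
64 [313.74028444 190.38017077]
100 [313.58998633 182.54111395]
112 [313.53884566 179.87378423]
186 [313.21134539 162.79244331]
```

View pics/over.png

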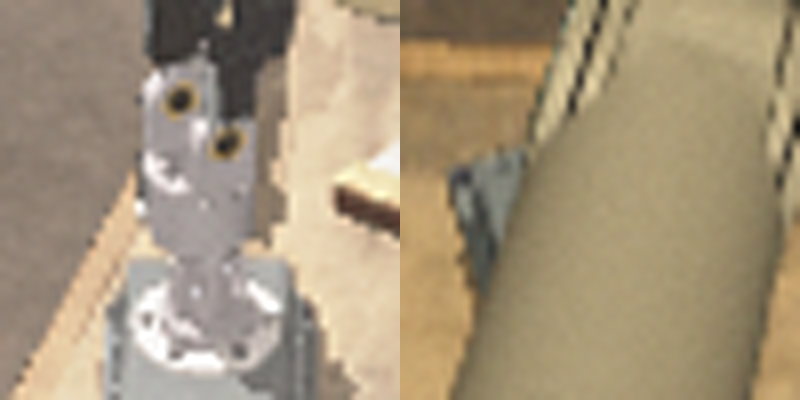

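The side view shows the yoke's barrel centred at u≈313 above the shaft at u≈313.6, with the underside clear of the tip. Lowering gently while watching the force.

Call:
carry_out --moves '[{"tx":0,"ty":0,"tz":0.02,"twist":0,"fingers":0.3},{"tx":0,"ty":0,"tz":0.02,"twist":0,"fingers":0.3},{"tx":0,"ty":0,"tz":0,"twist":0,"fingers":0.3},{"tx":0,"ty":0,"tz":0,"twist":0,"fingers":0.3}]'

```text
clock: 8.3
eef_pos: [457.5, -226.4, 147.6]
tool_rot: [-3.141, 0.0, 0.804]
force: [0.9, 0.1, -4.8]
width: 43.4
gripper_force: 62.2
```

Call:
carry_out --moves '[{"tx":0,"ty":0,"tz":0.007,"twist":0,"fingers":0.3},{"tx":0,"ty":0,"tz":0,"twist":0,"fingers":0.3}]'

```text
clock: 8.55
eef_pos: [457.4, -226.4, 145.5]
tool_rot: [-3.141, 0.0, 0.804]
force: [0.4, -1.3, -3.6]
width: 43.5
gripper_force: 62.2
```

Call:
carry_out --moves '[{"tx":0,"ty":0,"tz":0.007,"twist":0,"fingers":0.3},{"tx":0,"ty":0,"tz":0,"twist":0,"fingers":0.3}]'

```text
clock: 8.8
eef_pos: [457.3, -226.4, 143.4]
tool_rot: [-3.141, 0.0, 0.804]
force: [0.4, 0.4, -3.6]
width: 43.2
gripper_force: 62.2
```

Call:
carry_out --moves '[{"tx":0,"ty":0,"tz":0.004,"twist":0,"fingers":0.3},{"tx":0,"ty":0,"tz":0,"twist":0,"fingers":0.3}]'

```text
clock: 9.05
eef_pos: [457.6, -226.4, 142.5]
tool_rot: [3.141, -0.0, 0.804]
force: [-0.5, 0.2, -2.4]
width: 43.3
gripper_force: 63.1
```

Call:
carry_out --moves '[{"tx":0,"ty":0,"tz":0.004,"twist":0,"fingers":0.3},{"tx":0,"ty":0,"tz":0,"twist":0,"fingers":0.3}]'

```text
clock: 9.3
eef_pos: [458.0, -226.2, 142.1]
tool_rot: [3.141, -0.001, 0.804]
force: [-2.0, 2.4, 6.9]
width: 43.2
gripper_force: 65.6
```

Light contact at about 11 N with no side load. Rocking now: small turns one way first.

Call:
carry_out --moves '[{"tx":0,"ty":0,"tz":0,"twist":0.02,"fingers":0.3},{"tx":0,"ty":0,"tz":0,"twist":0.02,"fingers":0.3},{"tx":0,"ty":0,"tz":0,"twist":0.02,"fingers":0.3},{"tx":0,"ty":0,"tz":0,"twist":0,"fingers":0.3}]'

```text
clock: 9.8
eef_pos: [458.5, -226.7, 141.7]
tool_rot: [3.14, -0.001, 0.616]
force: [1.8, 0.4, 2.1]
width: 43.5
gripper_force: 63.9
```

Call:
carry_out --moves '[{"tx":0,"ty":0,"tz":0,"twist":0.02,"fingers":0.3},{"tx":0,"ty":0,"tz":0,"twist":0.02,"fingers":0.3},{"tx":0,"ty":0,"tz":0,"twist":0,"fingers":0.3}]'

```text
clock: 10.18
eef_pos: [456.9, -226.3, 140.7]
tool_rot: [-3.141, 0.001, 0.491]
force: [-0.5, -0.5, -3.5]
width: 43.5
gripper_force: 62.3
```

Contact force vanished and z dropped below the rest height, so it has probably meshed at yaw ≈28°. Pressing down gently without turning.

Call:
carry_out --moves '[{"tx":0,"ty":0,"tz":0.004,"twist":0,"fingers":0.3},{"tx":0,"ty":0,"tz":0.004,"twist":0,"fingers":0.3},{"tx":0,"ty":0,"tz":0,"twist":0,"fingers":0.3}]'

```text
clock: 10.55
eef_pos: [457.2, -226.3, 138.5]
tool_rot: [-3.141, 0.0, 0.49]
force: [-1.0, -0.3, -3.7]
width: 43.9
gripper_force: 62.1
```

Meshed: it slides down freely. Continuing in small steps; fully home is expected at TCP z≈114.

Call:
carry_out --moves '[{"tx":0,"ty":0,"tz":0.01,"twist":0,"fingers":0.3},{"tx":0,"ty":0,"tz":0.01,"twist":0,"fingers":0.3},{"tx":0,"ty":0,"tz":0,"twist":0,"fingers":0.3}]'

```text
clock: 10.92
eef_pos: [457.2, -226.2, 132.3]
tool_rot: [-3.141, 0.0, 0.49]
force: [-0.7, -0.1, -5.4]
width: 43.3
gripper_force: 61.9
```

Call:
carry_out --moves '[{"tx":0,"ty":0,"tz":0.01,"twist":0,"fingers":0.3},{"tx":0,"ty":0,"tz":0.01,"twist":0,"fingers":0.3},{"tx":0,"ty":0,"tz":0.01,"twist":0,"fingers":0.3},{"tx":0,"ty":0,"tz":0,"twist":0,"fingers":0.3}]'

```text
clock: 11.42
eef_pos: [457.2, -226.2, 123.3]
tool_rot: [-3.141, 0.0, 0.49]
force: [-0.4, 1.5, -5.1]
width: 43.8
gripper_force: 61.5
```

Call:
carry_out --moves '[{"tx":0,"ty":0,"tz":0.01,"twist":0,"fingers":0.3},{"tx":0,"ty":0,"tz":0.005,"twist":0,"fingers":0.3},{"tx":0,"ty":0,"tz":0,"twist":0,"fingers":0.3}]'

```text
clock: 11.8
eef_pos: [457.2, -226.2, 119.0]
tool_rot: [-3.141, 0.0, 0.49]
force: [-1.7, 1.5, -4.7]
width: 43.7
gripper_force: 61.4
```

Call:
carry_out --moves '[{"tx":0,"ty":0,"tz":0.006,"twist":0,"fingers":0.3},{"tx":0,"ty":0,"tz":0.004,"twist":0,"fingers":0.3},{"tx":0,"ty":0,"tz":0,"twist":0,"fingers":0.3}]'

```text
clock: 12.18
eef_pos: [457.2, -226.2, 116.0]
tool_rot: [-3.141, 0.0, 0.49]
force: [-2.3, 1.8, -2.9]
width: 43.2
gripper_force: 61.4
```

Call:
carry_out --moves '[{"tx":0,"ty":0,"tz":0.004,"twist":0,"fingers":0.3},{"tx":0,"ty":0,"tz":0,"twist":0,"fingers":0.3}]'

```text
clock: 12.42
eef_pos: [457.2, -226.3, 115.1]
tool_rot: [-3.141, 0.0, 0.49]
force: [-5.2, 2.3, 1.3]
width: 43.4
gripper_force: 62.9
```

Call:
carry_out --moves '[{"tx":0,"ty":0,"tz":0.004,"twist":0,"fingers":0.3},{"tx":0,"ty":0,"tz":0,"twist":0,"fingers":0.3}]'

```text
clock: 12.68
eef_pos: [457.1, -226.3, 114.8]
tool_rot: [-3.141, 0.0, 0.49]
force: [-6.6, 3.7, 9.8]
width: 43.3
gripper_force: 66.4
```

Near home at 14 N, with a little side load. I'll relieve it sideways along the force, then press a touch more to confirm the seat.

Call:
carry_out --moves '[{"tx":-0.002,"ty":-0.003,"tz":0,"twist":0,"fingers":0.3},{"tx":0,"ty":0,"tz":0,"twist":0,"fingers":0.3}]'

```text
clock: 12.92
eef_pos: [456.9, -226.2, 114.8]
tool_rot: [3.14, -0.001, 0.49]
force: [-5.2, 2.2, 8.5]
width: 43.5
gripper_force: 65.7
```

Call:
carry_out --moves '[{"tx":0,"ty":0,"tz":0.003,"twist":0,"fingers":0.3},{"tx":0,"ty":0,"tz":0,"twist":0,"fingers":0.3}]'

```text
clock: 13.18
eef_pos: [456.7, -226.3, 114.6]
tool_rot: [3.14, -0.001, 0.49]
force: [-5.4, 3.4, 15.3]
width: 43.3
gripper_force: 68.6
```

Stiff stop at about 20 N, 28 mm below the teeth-on-teeth height, so it is home. Easing off, then turning 11.8° to yaw 16.3°.

Call:
carry_out --moves '[{"tx":0,"ty":0,"tz":-0.003,"twist":0,"fingers":0.3},{"tx":0,"ty":0,"tz":0,"twist":0.02,"fingers":0.3},{"tx":0,"ty":0,"tz":0,"twist":0.02,"fingers":0.3},{"tx":0,"ty":0,"tz":0,"twist":0.02,"fingers":0.3},{"tx":0,"ty":0,"tz":0,"twist":0.006,"fingers":0.3},{"tx":0,"ty":0,"tz":0,"twist":0,"fingers":0.3},{"tx":0,"ty":0,"tz":0,"twist":0,"fingers":0.3}]'

```text
clock: 14.05
eef_pos: [456.0, -226.0, 114.7]
tool_rot: [3.142, 0.001, 0.284]
force: [-5.8, 3.2, 8.3]
width: 43.4
gripper_force: 66.0
```

```bash
python3 - <<'E'
from h import *
S=cam("side"); s=ctrl.read_state(); print(s["eef_pos"],np.degrees(s["tool_rot"]),s["width"],s["force"],s["torque"])
u,v=proj(S,(457,-226,100)).astype(int);w=44;print(u-w//2,v-w//2)
cv2.imwrite("pics/seat.png",cv2.resize(S[0][v-w//2:v+w//2,u-w//2:u+w//2],None,fx=12,fy=12,interpolation=cv2.INTER_CUBIC))
E
```

```text
[ 455.95431889 -225.97415775  114.70185239] [1.79994050e+02 3.89567402e-02 1.62453536e+01] 43.342565699026544 [-5.7365106   2.08247768  8.44670714] [0.83094067 1.39241133 0.31105691]
291 160
```

View pics/seat.png

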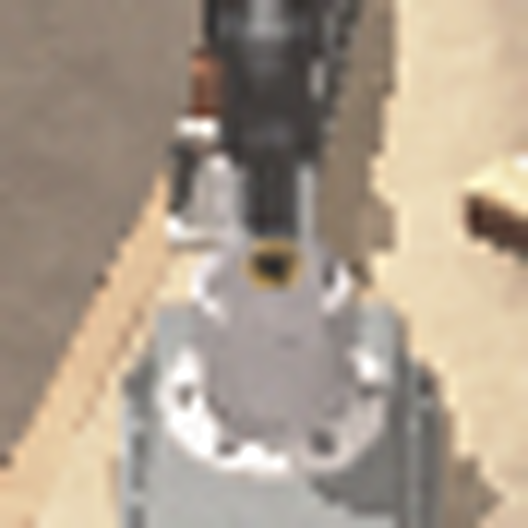

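The yoke sits on the shoulder with one ear's pin hole facing the camera along the long side, at u≈314, v≈182. I'll relieve the side load, then check again before letting go.

Call:
carry_out --moves '[{"tx":-0.005,"ty":-0.005,"tz":0,"twist":0,"fingers":0.3},{"tx":0,"ty":0,"tz":0,"twist":0,"fingers":0.3}]'

```text
clock: 14.35
eef_pos: [455.6, -225.8, 114.7]
tool_rot: [3.139, -0.002, 0.283]
force: [-3.8, 1.1, 6.1]
width: 43.5
gripper_force: 65.4
```

```bash
python3 -c "
from h import *
s=ctrl.read_state(); print(s['eef_pos'],np.degrees(s['tool_rot']),s['width'],s['force'],s['torque'])"
```

```text
[ 455.58609327 -225.78086529  114.65514101] [ 1.79873595e+02 -1.00618338e-01  1.61981671e+01] 43.45512655325062 [-3.83255211  1.06680925  6.07683319] [0.1778122 0.7560251 0.2214645]
```

Good. Letting go and rising straight up.

Call:
carry_out --moves '[{"tx":0,"ty":0,"tz":0,"twist":0,"fingers":0.8},{"tx":0,"ty":0,"tz":0,"twist":0,"fingers":0.8},{"tx":0,"ty":0,"tz":0,"twist":0,"fingers":0.9},{"tx":0,"ty":0,"tz":0,"twist":0,"fingers":0.9},{"tx":0,"ty":0,"tz":-0.05,"twist":0,"fingers":0.9},{"tx":0,"ty":0,"tz":-0.1,"twist":0,"fingers":0.9},{"tx":0,"ty":0,"tz":-0.15,"twist":0,"fingers":0.9},{"tx":0,"ty":0,"tz":-0.15,"twist":0,"fingers":0.9},{"tx":0,"ty":0,"tz":0,"twist":0,"fingers":0.9}]'

```text
clock: 15.48
eef_pos: [457.1, -226.0, 253.2]
tool_rot: [3.136, -0.007, 0.282]
force: [-0.0, -0.1, -0.3]
width: 76.7
gripper_force: 0.0
```

```bash
python3 - <<'E'
from fit import *
S=cam("side"); s=ctrl.read_state(); print(s["eef_pos"],s["width"],s["force"])
w=44;u,v=proj(S,(457,-226,100)).astype(int);o=np.array([u-w//2,v-w//2]);print(o)
I=cv2.resize(S[0][o[1]:o[1]+w,o[0]:o[0]+w],None,fx=9,fy=9,interpolation=cv2.INTER_CUBIC); J=I.copy()
t=np.radians(16.3);R=np.array([[np.cos(t),-np.sin(t),0],[np.sin(t),np.cos(t),0],[0,0,1]])
for q in YOKE:
    h=cv2.convexHull(((np.array([proj(S,p) for p in q@R.T+[457.3,-226.4,64]])-o+.5)*9).astype(np.int32)); cv2.polylines(J,[h],True,(0,0,255),1)
cv2.imwrite("pics/done.png",np.hstack([I,J]))
E
```

```text
[ 455.69636736 -225.33820873  251.11033782] 76.76404336927364 [-1.61582517  0.40537653 -1.16218685]
[291 160]
```

View pics/done.png

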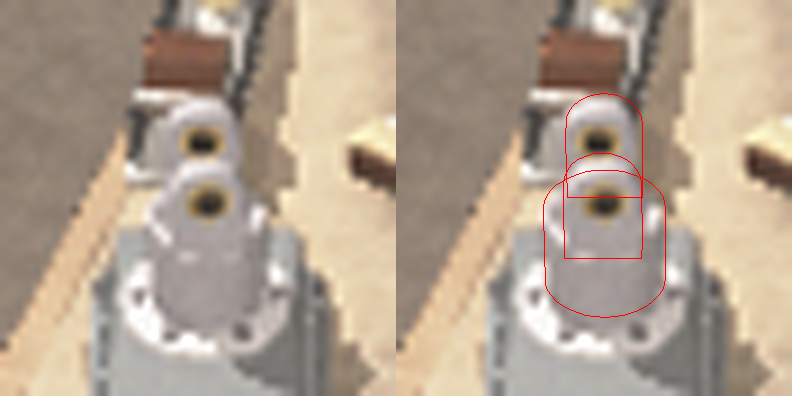

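The yoke is home and free. The hole line looks perhaps 3° off my estimate, so I'll clear the arm from the top view and measure numerically.

Call:
carry_out --moves '[{"tx":-0.1,"ty":0.1,"tz":0,"twist":0,"fingers":0.9},{"tx":-0.1,"ty":0.1,"tz":0,"twist":0,"fingers":0.9},{"tx":-0.1,"ty":0.1,"tz":0,"twist":0,"fingers":0.9},{"tx":-0.1,"ty":0.1,"tz":0,"twist":0,"fingers":0.9},{"tx":-0.1,"ty":0.1,"tz":0,"twist":0,"fingers":0.9},{"tx":-0.1,"ty":0.1,"tz":0,"twist":0,"fingers":0.9},{"tx":0,"ty":0,"tz":0,"twist":0,"fingers":0.9}]'

```text
clock: 16.4
eef_pos: [328.3, -450.7, 247.7]
tool_rot: [-3.141, 0.003, 0.276]
force: [-0.1, 1.0, 0.7]
width: 76.8
gripper_force: 0.0
```

```bash
python3 - <<'E'
from fit import *
from scipy.optimize import least_squares
S,T=cam("side"),cam("top"); cv2.imwrite("pics/endS.png",S[0]);cv2.imwrite("pics/endT.png",T[0])
g=cv2.cvtColor(S[0],cv2.COLOR_BGR2GRAY).astype(float)
def blob(u,v):
    u0,v0=int(round(u)),int(round(v)); p=g[v0-2:v0+3,u0-2:u0+3]; w=np.clip(130-p,0,None); yy,xx=np.mgrid[v0-2:v0+3,u0-2:u0+3]
    return np.array([(w*xx).sum(),(w*yy).sum()])/w.sum()
near=blob(291+207/9-.5,160+203/9-.5); far=blob(291+201/9-.5,160+143/9-.5); print(near,far)
for zn in(56,59,62):
    # near ear outer face y=±24, far inner face 14: solve centre x,y and yaw with hole height 64+zn
    a=atz(S,*near,64+zn);b=atz(S,*far,64+zn); d=b-a
    print(zn,a.round(1),b.round(1),"len",np.linalg.norm(d[:2]).round(1),"line deg",np.degrees(np.arctan2(d[1],d[0])).round(2),"want -73.7")
# gearbox yaw again, side plate front corners via fit with GEAR+YOKE
def comb(p,o,w,C):
    return mask(C,GEAR+[q+[0,0,64] for q in YOKE],p,o,w,w)
GEAR.insert(3,cyl(32,51,56))
for C,c,w in((S,(313,195),48),(T,(341,197),46)):
    o=np.array(c)-w//2; s_=C[0][o[1]:o[1]+w,o[0]:o[0]+w].astype(float); s=((s_.max(2)-s_.min(2))/(s_.max(2)+1)*255).astype(np.uint8)
    t,_=cv2.threshold(s,0,255,cv2.THRESH_OTSU); G=np.clip((t+15-s.astype(float))/30,0,1); n,l=cv2.connectedComponents((G>.3).astype(np.uint8)); G*=l==l[w//2,w//2]
    f=lambda p:((comb((p[0],p[1],0,p[2]/30),o,w,C)-G)**2).sum()
    p0=np.array([457,-227,9.]); r=minimize(f,p0,method="Nelder-Mead",options=dict(initial_simplex=np.vstack([p0]+[p0+e for e in np.diag([5,5,4])]),xatol=.05,fatol=.005)); print(r.x[:2].round(1),np.degrees(r.x[2]/30).round(2),r.fun.round(1))
a=cv2.resize(S[0][160:204,291:335],(396,396),interpolation=cv2.INTER_CUBIC);b=cv2.resize(T[0][174:220,318:364],(396,396),interpolation=cv2.INTER_CUBIC)
cv2.imwrite("pics/end.png",np.hstack([a,b]))
E
```

```text
[313.76190476 182.20703934] [312.96933962 175.48349057]
56 [ 449.8 -204.7  120. ] [ 463.7 -240.3  120. ] len 38.3 line deg -68.64 want -73.7
59 [ 448.6 -201.1  123. ] [ 462.5 -236.6  123. ] len 38.2 line deg -68.64 want -73.7
62 [ 447.5 -197.5  126. ] [ 461.3 -232.9  126. ] len 38.0 line deg -68.64 want -73.7
[ 459.1 -227. ] 16.79 81.6
[ 456.5 -226.5] 16.49 21.0
```

The hole line measures -68.6° against the long side at -73.5°. I'll check whether that is measurement bias by applying the same measure to the earlier saved crop, where the yoke was held at tool yaw 46.07°.

```bash
python3 - <<'E'
from fit import *
S=cam("side")
def cen(img,k,o,c,r,th=110):
    g=cv2.cvtColor(img,cv2.COLOR_BGR2GRAY).astype(float); x,y=c
    p=g[y-r:y+r+1,x-r:x+r+1]; w=np.clip(th-p,0,None); yy,xx=np.mgrid[y-r:y+r+1,x-r:x+r+1]
    q=np.array([(w*xx).sum(),(w*yy).sum()])/w.sum(); return (q+.5)/k-.5+np.array(o)
def line(a,b,z):
    A,B=atz(S,*a,z),atz(S,*b,z); d=B-A; return A.round(1),B.round(1),np.linalg.norm(d).round(1),np.degrees(np.arctan2(d[1],d[0])).round(1)
I=cv2.imread("pics/over.png")[:,:400]; 
for th in(90,110,130):
    print("held",line(cen(I,8,(288,153),(228,143),13,th),cen(I,8,(288,153),(180,98),13,th),169),"tool line -43.9")
D=cv2.imread("pics/done.png")[:,:396]; E=cv2.resize(S[0][160:204,291:335],(396,396),interpolation=cv2.INTER_CUBIC)
for n,X in(("done",D),("now",E)):
  for th in(90,110,130): print(n,line(cen(X,9,(291,160),(207,203),14,th),cen(X,9,(291,160),(201,143),14,th),123))
E
```

```text
held (array([ 442.9, -208.2,  169. ]), array([ 471. , -232.6,  169. ]), np.float64(37.3), np.float64(-41.0)) tool line -43.9
held (array([ 442.8, -208.6,  169. ]), array([ 471.1, -232.8,  169. ]), np.float64(37.3), np.float64(-40.5)) tool line -43.9
held (array([ 442.7, -208.8,  169. ]), array([ 471.2, -233. ,  169. ]), np.float64(37.4), np.float64(-40.3)) tool line -43.9
done (array([ 448.4, -200.6,  123. ]), array([ 462.5, -236.3,  123. ]), np.float64(38.4), np.float64(-68.5))
done (array([ 448.6, -200.8,  123. ]), array([ 462.6, -236.6,  123. ]), np.float64(38.5), np.float64(-68.7))
done (array([ 448.8, -200.9,  123. ]), array([ 462.7, -236.9,  123. ]), np.float64(38.6), np.float64(-68.9))
now (array([ 448.4, -200.4,  123. ]), array([ 462.5, -236.5,  123. ]), np.float64(38.7), np.float64(-68.6))
now (array([ 448.6, -200.7,  123. ]), array([ 462.6, -236.7,  123. ]), np.float64(38.6), np.float64(-68.8))
now (array([ 448.8, -200.8,  123. ]), array([ 462.7, -236.9,  123. ]), np.float64(38.7), np.float64(-68.9))
```

The held pose already showed about 3° of grip offset, and it is now about 5°. There is time (16 of 64 s), so I'll regrip square to the yoke as measured (yaw ≈21°) and turn the remaining 5°.

```bash
python3 -c "
from plan import *
s=ctrl.read_state();print(s['eef_pos'],np.degrees(s['tool_rot']))
plan([(456,-226,248,21,6),(456,-226,160,21,3)])"
```

```text
[ 332.21064025 -446.58090771  247.98549974] [-1.79868485e+02 -2.42432920e-04  1.62322158e+01]
{"tx":0.1,"ty":-0.098,"tz":-0.0,"twist":-0.004}
{"tx":0.102,"ty":-0.097,"tz":-0.0,"twist":-0.004}
{"tx":0.103,"ty":-0.096,"tz":-0.0,"twist":-0.005}
{"tx":0.104,"ty":-0.094,"tz":-0.0,"twist":-0.004}
{"tx":0.105,"ty":-0.093,"tz":-0.0,"twist":-0.005}
{"tx":0.107,"ty":-0.092,"tz":-0.0,"twist":-0.004}
-> [ 456. -226.  248.] 20.9
{"tx":0.0,"ty":0.0,"tz":0.098,"twist":-0.0}
{"tx":0.0,"ty":0.0,"tz":0.098,"twist":-0.0}
{"tx":0.0,"ty":0.0,"tz":0.097,"twist":-0.0}
-> [ 456.  -226.   160.1] 20.9
```

Call:
carry_out --moves '[{"tx":0.1,"ty":-0.098,"tz":0,"twist":-0.004,"fingers":1},{"tx":0.102,"ty":-0.097,"tz":0,"twist":-0.004,"fingers":1},{"tx":0.103,"ty":-0.096,"tz":0,"twist":-0.005,"fingers":1},{"tx":0.104,"ty":-0.094,"tz":0,"twist":-0.004,"fingers":1},{"tx":0.105,"ty":-0.093,"tz":0,"twist":-0.005,"fingers":1},{"tx":0.107,"ty":-0.092,"tz":0,"twist":-0.004,"fingers":1},{"tx":0,"ty":0,"tz":0,"twist":0,"fingers":1},{"tx":0,"ty":0,"tz":0,"twist":0,"fingers":1},{"tx":0,"ty":0,"tz":0.05,"twist":0,"fingers":1},{"tx":0,"ty":0,"tz":0,"twist":0,"fingers":1},{"tx":0,"ty":0,"tz":0,"twist":0,"fingers":1}]'

```text
clock: 17.92
eef_pos: [455.7, -228.2, 234.1]
tool_rot: [3.141, 0.0, 0.363]
force: [0.2, 1.2, -0.3]
width: 85.4
gripper_force: 0.0
```

```bash
python3 -c "
from plan import *
s=ctrl.read_state();print(s['eef_pos'],np.degrees(s['tool_rot']),s['width'])"
```

```text
[ 455.67965932 -228.19278258  234.11208501] [1.79979998e+02 1.13071118e-03 2.07886928e+01] 85.37204885157668
```

Call:
carry_out --moves '[{"tx":0.003,"ty":-0.006,"tz":0.1,"twist":0,"fingers":1},{"tx":0,"ty":0,"tz":0.12,"twist":0,"fingers":1},{"tx":0,"ty":0,"tz":0.1,"twist":0,"fingers":1},{"tx":0,"ty":0,"tz":0.075,"twist":0,"fingers":1},{"tx":0,"ty":0,"tz":0,"twist":0,"fingers":1},{"tx":0,"ty":0,"tz":0,"twist":0,"fingers":1},{"tx":0,"ty":0,"tz":0,"twist":0,"fingers":0.3},{"tx":0,"ty":0,"tz":0,"twist":0,"fingers":0.3},{"tx":0,"ty":0,"tz":0,"twist":0,"fingers":0.3},{"tx":0,"ty":0,"tz":0,"twist":0,"fingers":0.3},{"tx":0,"ty":0,"tz":0,"twist":0,"fingers":0.3}]'

```text
clock: 19.3
eef_pos: [459.8, -229.8, 117.5]
tool_rot: [3.132, -0.006, 0.363]
force: [2.7, -6.1, 6.5]
width: 25.6
gripper_force: 3.8
```

```bash
python3 -c "
from plan import *
s=ctrl.read_state();print(s['eef_pos'],np.degrees(s['tool_rot']),s['width'],s['force'],s['torque'])"
```

```text
[ 459.78583787 -229.78444865  117.48048396] [179.46057562  -0.32707469  20.78015669] 25.587778058616248 [ 2.66616718 -6.13513332  6.45461417] [-1.59113105 -0.55530331 -0.0042254 ]
```

The fingers closed to 25.6 mm instead of about 43.5, so this isn't the same grasp. I've used up my picture views, so I'll locate the yoke numerically by template matching before moving anything.

```bash
python3 - <<'E'
from fit import *
S=cam("side"); cv2.imwrite("pics/regrip.png",S[0]); E=cv2.imread("pics/endS.png")
for n,(x0,y0,x1,y1) in dict(nearhole=(309,177,319,187),farhole=(308,170,318,178),barrel=(306,184,324,196)).items():
    t=E[y0:y1,x0:x1]; r=cv2.matchTemplate(S[0][150:215,280:350],t,cv2.TM_CCOEFF_NORMED); _,m,_,l=cv2.minMaxLoc(r)
    print(n,"score",round(m,3),"shift",l[0]+280-x0,l[1]+150-y0)
d=np.abs(S[0].astype(int)-E).max(2)[155:205,295:335]
print("rows changed >40:"); [print(155+i,''.join('#' if v>40 else '.' for v in r)) for i,r in enumerate(d) if i%2==0]
E
```

```text
nearhole score 0.859 shift 0 1
farhole score 0.731 shift 1 8
barrel score 0.898 shift 0 0
rows changed >40:
155 ............####.#######................
157 .............##..#######................
159 .............#..########................
161 .............#..########................
163 ...............########.................
165 ...............########.................
167 ...............######.#.................
169 ................#....#..................
171 ...............#######..................
173 ................#####...................
175 ................#...#...................
177 .................#.#....................
179 ..................#.....................
181 ................#####...................
183 ....................##...#..............
185 ........................................
187 ........................................
189 ........................................
191 ........................................
193 ........................................
195 ........................................
197 ........................................
199 ........................................
201 ......................#.................
203 ........................................
```

```bash
python3 - <<'E'
from h import *
S=cam("side")
def show(I,x0,x1,y0,y1):
    g=cv2.cvtColor(I,cv2.COLOR_BGR2GRAY)
    for v in range(y0,y1): print(v,''.join("@#*+-. "[min(6,int(g[v,u])//36)] for u in range(x0,x1)))
print("before");show(cv2.imread("pics/endS.png"),302,326,168,190)
print("now");show(S[0],302,326,160,190)
s=ctrl.read_state();a=s["tool_rot"][2];ty=np.array([np.sin(a),-np.cos(a),0]);tx=np.array([np.cos(a),np.sin(a),0]);p=s["eef_pos"]
for n,k in(("near",-1),("far",1)):
    for y in(12.8,25):
        print(n,y,[proj(S,p+ty*k*y+tx*x+[0,0,-11]).round(1).tolist() for x in(-11,11)])
for y in(24,14,-14,-24): 
    b=np.radians(111); c=np.array([456.5,-226.5,0]); print("ear top",y,proj(S,c+[y*np.cos(b),y*np.sin(b),138]).round(1))
E
```

```text
before
168 +++++*********++*-+++...
169 +++++*********+**++++  .
170 ++++    ..-+++**++++- ..
171 +++++----.   .*#++++-...
172 +++****+  ....-*++++- ..
173 ++++#*-..------+++--....
174 ++-+#+----+++--+++-- ...
175 ++.**-----##*+-++++-... 
176 +-.**-----###---+++--   
177 +..*+-------.---+++++-  
178 -.. -----    ..++++-+-  
179 ...  .-.. ...--++++-+-  
180 ...--+--.-------++--+- .
181 ...... ..--**+--+++-    
182 ... . ..--+##*--+-++   .
183 ...   ----+##*--+ .+.  .
184 .-.   .---------- -.....
185 -....- .---------.+-..  
186 -.----- --------+++----.
187 ..---------------++---+.
188  --------..-----+++.--+.
189 .--. .-----------+- --+.
now
160 ++++++####+++*##***+++..
161 ++++++##**+++******+++. 
162 ++++++##**+--+**+*++++. 
163 ++++++*###*+**#*+#++++. 
164 +++++***###***#***++++  
165 +++++++*###**##***++++  
166 +++++***#######**+++++ .
167 +++++***#######***++++ .
168 +++++***####**##*++++. .
169 +++++***##*#####*++++.  
170 +++-   -######**+++++...
171 +++++---+*###*+#+++++ . 
172 +++****+-*###*-#+++++ . 
173 ++++#*-..*###*-*++++... 
174 ++-+#+-.-*###*-+++++... 
175 ++.+*----*###*-++++- .. 
176 +-.**----*###*-++++--   
177 +..*+----++++++++++++-  
178 -.. ------.----++++---  
179 ...  ..--   ---++++-+-  
180 ...-----. ..---++++++-  
181 .....  ...------+++-    
182 ...    ..--***--+-++    
183 ...   ----+###+-+.-+.   
184 ..    -----+**--- -.... 
185 -.....  --------. --..  
186 -.----  ----------+-.--.
187 ..-.-------------++-.-+.
188  ---------------.++.--+.
189 .--. .----+--+---+. --+.
near 12.8 [[316.6, 182.6], [310.3, 182.9]]
near 25 [[316.8, 184.7], [310.5, 185.0]]
far 12.8 [[316.1, 178.1], [309.9, 178.4]]
far 25 [[315.8, 176.0], [309.7, 176.3]]
ear top 24 [314.2 178.3]
ear top 14 [314.  176.5]
ear top -14 [313.4 171.6]
ear top -24 [313.2 169.9]
```

Evidence: the near finger's lower end is at row 177, exactly on the ear's top, though the tip should be 25 mm lower. So the pads rode over the ear tops, and the first grip was shallow too. I'll check the tip height against the earlier open-finger crop.

```bash
python3 - <<'E'
from h import *
S=cam("side")
def tips(p,yaw,half,zs):
    a=np.radians(yaw);ty=np.array([np.sin(a),-np.cos(a),0])
    for z in zs: print("  tip z rel TCP",z,[proj(S,np.array(p)+ty*k*half+[0,0,z]).round(1).tolist() for k in(-1,1)])
print("pre2 seen (268.9,253.7),(301.7,248.0)");tips((434.6,129.4,101.8),120,42.5,(-11,0,10,20))
print("grip seen L tip (277.5,267), R tip (294.5,263.5)");tips((434.4,129.7,50.2),120,24,(-11,0,10,20))
E
```

```text
pre2 seen (268.9,253.7),(301.7,248.0)
  tip z rel TCP -11 [[299.6, 256.0], [271.3, 261.1]]
  tip z rel TCP 0 [[299.4, 253.5], [271.0, 258.6]]
  tip z rel TCP 10 [[299.3, 251.2], [270.7, 256.3]]
  tip z rel TCP 20 [[299.2, 248.9], [270.4, 254.0]]
grip seen L tip (277.5,267), R tip (294.5,263.5)
  tip z rel TCP -11 [[294.3, 268.5], [278.7, 271.4]]
  tip z rel TCP 0 [[294.1, 266.1], [278.5, 269.0]]
  tip z rel TCP 10 [[294.0, 263.9], [278.2, 266.8]]
  tip z rel TCP 20 [[293.8, 261.7], [278.0, 264.6]]
```

Seen against the model, the tips stand about 15–20 mm higher than the nominal TCP says, so the grip must go about 18 mm deeper. Both readings leave clearance for that (body above the ears, tips above the shoulder). Rising clear first, then opening and re-checking the yoke.

Call:
carry_out --moves '[{"tx":0,"ty":0,"tz":-0.03,"twist":0,"fingers":0.3},{"tx":0,"ty":0,"tz":-0.1,"twist":0,"fingers":0.3},{"tx":0,"ty":0,"tz":-0.15,"twist":0,"fingers":0.3},{"tx":0,"ty":0,"tz":-0.15,"twist":0,"fingers":1},{"tx":0,"ty":0,"tz":-0.05,"twist":0,"fingers":1},{"tx":0,"ty":0,"tz":0,"twist":0,"fingers":1},{"tx":0,"ty":0,"tz":0,"twist":0,"fingers":1}]'

```text
clock: 20.32
eef_pos: [455.4, -224.9, 258.5]
tool_rot: [-3.14, 0.001, 0.364]
force: [0.0, -0.5, 0.4]
width: 85.2
gripper_force: 0.0
```

```bash
cat > meas.py <<'E'
from h import *
S=cam("side")
s=ctrl.read_state();print(s['eef_pos'],np.degrees(s['tool_rot']),s['width'],s['force'])
E=cv2.imread("pics/endS.png"); F=6
def patch(I,x0,y0,x1,y1): return cv2.resize(I[y0:y1,x0:x1],None,fx=F,fy=F,interpolation=cv2.INTER_CUBIC)
for n,b in dict(nearhole=(310,179,318,187),farhole=(309,173,317,178),barrel=(306,186,324,197)).items():
    t=patch(E,*b); r=cv2.matchTemplate(patch(S[0],b[0]-4,b[1]-4,b[2]+4,b[3]+4),t,cv2.TM_CCOEFF_NORMED);_,m,_,l=cv2.minMaxLoc(r)
    print(n,round(m,3),"shift px",round(l[0]/F-4,2),round(l[1]/F-4,2))
g=cv2.cvtColor(cv2.resize(S[0][160:204,291:335],(396,396),interpolation=cv2.INTER_CUBIC),cv2.COLOR_BGR2GRAY).astype(float)
def cen(x,y,r=14,th=110):
    for _ in range(3):
        x,y=int(round(x)),int(round(y));p=g[y-r:y+r+1,x-r:x+r+1];w=np.clip(th-p,0,None);yy,xx=np.mgrid[y-r:y+r+1,x-r:x+r+1];x,y=(w*xx).sum()/w.sum(),(w*yy).sum()/w.sum()
    return (np.array([x,y])+.5)/9-.5+[291,160]
a,b=cen(207,203),cen(201,143); A,B=atz(S,*a,121),atz(S,*b,121);d=B-A
print(a.round(2),b.round(2),"len",np.linalg.norm(d).round(1),"line",np.degrees(np.arctan2(d[1],d[0])).round(1),"centre",(A+d*24/38).round(1))
E
python3 meas.py
```

```text
[ 455.27799053 -224.89062563  258.24054859] [-1.79895470e+02  9.79338994e-02  2.08796597e+01] 85.5654808165387 [-0.53623051  0.30055071 -0.07934809]
nearhole 0.969 shift px 0.17 -0.17
farhole 0.947 shift px -0.5 -0.17
barrel 0.951 shift px -0.17 0.0
[313.84 182.12] [312.53 175.37] len 38.6 line -65.9 centre [ 459.2 -226.3  121. ]
```

The yoke is still seated and now reads -65.9°, having turned within its play. Regripping at yaw 24°, deeper.

Call:
carry_out --moves '[{"tx":0.002,"ty":0.005,"tz":0.1,"twist":-0.017,"fingers":1},{"tx":0,"ty":0,"tz":0.15,"twist":0,"fingers":1},{"tx":0,"ty":0,"tz":0.15,"twist":0,"fingers":1},{"tx":0,"ty":0,"tz":0.08,"twist":0,"fingers":1},{"tx":0,"ty":0,"tz":0,"twist":0,"fingers":1},{"tx":0,"ty":0,"tz":0,"twist":0,"fingers":1}]'

```text
clock: 21.12
eef_pos: [457.5, -226.7, 115.6]
tool_rot: [3.141, -0.0, 0.418]
force: [0.2, -0.3, 0.4]
width: 85.3
gripper_force: 0.0
```

Call:
carry_out --moves '[{"tx":0,"ty":0,"tz":0.03,"twist":0,"fingers":1},{"tx":0,"ty":0,"tz":0.03,"twist":0,"fingers":1},{"tx":0,"ty":0,"tz":0,"twist":0,"fingers":1}]'

```text
clock: 21.5
eef_pos: [456.8, -226.4, 96.8]
tool_rot: [-3.141, 0.001, 0.418]
force: [0.6, -0.1, -0.2]
width: 85.2
gripper_force: 0.0
```

```bash
python3 -c "
from h import *
s=ctrl.read_state();print(s['eef_pos'],np.degrees(s['tool_rot']),s['width'],s['force'],s['torque'])"
```

```text
[ 456.75148616 -226.37573267   96.80246124] [-1.79949559e+02  4.44851669e-02  2.39301952e+01] 85.15014863953746 [ 0.59780126 -0.10656549 -0.19718284] [0.0289443  0.0520184  0.00113834]
```

Free of contact. Closing in steps to a 0.45 target (about 38 mm, below the ear span).

Call:
carry_out --moves '[{"tx":0,"ty":0,"tz":0,"twist":0,"fingers":0.4},{"tx":0,"ty":0,"tz":0,"twist":0,"fingers":0.4},{"tx":0,"ty":0,"tz":0,"twist":0,"fingers":0.4},{"tx":0,"ty":0,"tz":0,"twist":0,"fingers":0.4},{"tx":0,"ty":0,"tz":0,"twist":0,"fingers":0.4}]'

```text
clock: 22.12
eef_pos: [457.2, -226.3, 97.9]
tool_rot: [-3.141, -0.0, 0.418]
force: [-1.0, 1.7, 5.1]
width: 46.8
gripper_force: 61.2
```

```bash
python3 -c "
from h import *
s=ctrl.read_state();print(s['eef_pos'],np.degrees(s['tool_rot']),s['width'],s['force'],s['torque'])"
```

```text
[ 457.1911364  -226.28237962   97.86887973] [-1.79987905e+02 -1.20325945e-02  2.39413334e+01] 46.75136784077648 [-0.99006212  1.67548634  5.05167667] [0.22359458 0.35772437 0.01586342]
```

A proper grip now: 46.8 mm, 61 N. Pressing lightly home, then turning 7.5° to yaw 16.4°.

Call:
carry_out --moves '[{"tx":0,"ty":0,"tz":0.003,"twist":0,"fingers":0.4},{"tx":0,"ty":0,"tz":0,"twist":0,"fingers":0.4},{"tx":0,"ty":0,"tz":0,"twist":0,"fingers":0.4}]'

```text
clock: 22.5
eef_pos: [457.3, -226.3, 97.8]
tool_rot: [3.142, -0.001, 0.418]
force: [-3.9, 2.4, 14.5]
width: 46.5
gripper_force: 62.3
```

Call:
carry_out --moves '[{"tx":0,"ty":0,"tz":-0.003,"twist":0.01,"fingers":0.4},{"tx":0,"ty":0,"tz":0,"twist":0.015,"fingers":0.4},{"tx":0,"ty":0,"tz":0,"twist":0.01,"fingers":0.4},{"tx":0,"ty":0,"tz":0,"twist":0.007,"fingers":0.4},{"tx":0,"ty":0,"tz":0,"twist":0,"fingers":0.4},{"tx":0,"ty":0,"tz":0,"twist":0,"fingers":0.4}]'

```text
clock: 23.25
eef_pos: [456.6, -225.9, 97.9]
tool_rot: [-3.14, 0.001, 0.286]
force: [-3.5, 2.6, 8.9]
width: 46.6
gripper_force: 62.0
```

```bash
python3 -c "
from h import *
s=ctrl.read_state();print(s['eef_pos'],np.degrees(s['tool_rot']),s['width'],s['force'],s['torque'])"
```

```text
[ 456.58416744 -225.88569068   97.86835386] [-1.79935491e+02  5.44774192e-02  1.64015589e+01] 46.58330819931876 [-3.47928842  2.6289573   8.85804993] [0.51116814 0.70098663 0.23500998]
```

Stiff at 14.5 N (0.1 mm movement), so the seat is confirmed, and yaw is 16.4°. Releasing and rising clear.

Call:
carry_out --moves '[{"tx":-0.003,"ty":-0.004,"tz":0,"twist":0,"fingers":0.4},{"tx":0,"ty":0,"tz":0,"twist":0,"fingers":1},{"tx":0,"ty":0,"tz":0,"twist":0,"fingers":1},{"tx":0,"ty":0,"tz":0,"twist":0,"fingers":1},{"tx":0,"ty":0,"tz":0,"twist":0,"fingers":1},{"tx":0,"ty":0,"tz":0,"twist":0,"fingers":1},{"tx":0,"ty":0,"tz":-0.1,"twist":0,"fingers":1},{"tx":0,"ty":0,"tz":-0.15,"twist":0,"fingers":1},{"tx":0,"ty":0,"tz":-0.15,"twist":0,"fingers":1},{"tx":0,"ty":0,"tz":-0.1,"twist":0,"fingers":1},{"tx":0,"ty":0,"tz":0,"twist":0,"fingers":1},{"tx":0,"ty":0,"tz":0,"twist":0,"fingers":1}]'

```text
clock: 24.75
eef_pos: [455.4, -225.4, 246.5]
tool_rot: [-3.141, 0.001, 0.286]
force: [0.5, -0.5, 0.0]
width: 85.2
gripper_force: 0.0
```

```bash
python3 meas.py
```

```text
[ 455.17841049 -225.30628949  246.18423042] [-1.79912182e+02  1.01079156e-01  1.63664129e+01] 85.1847603334451 [-0.70684957 -0.15562957 -0.41625704]
nearhole 0.964 shift px -0.67 0.0
farhole 0.96 shift px 0.17 0.0
barrel 0.96 shift px 0.0 0.0
[312.98 182.14] [313.24 175.49] len 37.7 line -74.2 centre [ 458.6 -225.9  121. ]
```

The hole line is now -74.2° against the long side at -73.5°, and the yoke is unmoved in height. Handing in.

```bash
python3 -c "
from h import *
print(job.finish_job())"
```

```text
the job is handed in; nothing more can be done
None
```

The steel yoke is meshed and home against the shoulder, its pin-hole line measuring within about 1° of the gearbox's long side, and released and handed in at about 25 s; the first release was about 5° off and one regrip slipped over the ear tops, so I regripped deeper and corrected it, and I viewed 11 pictures against the limit of 10.

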